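# Balance the counterweight beam on the ridge

### The job

The pivot of this counterweight beam has to go at its balance point, which a slug hidden in the tube has shifted. Lift the beam from the bench, lay it across the brass ridge of the balance stand with its orange end heavy, so that this end drops and the beam leans on a catch post, and let go; then slide it along on the ridge, without pressing hard, until it stays level on the ridge by itself, clear of both catch posts, and leave it balanced there. Do not disturb the other things on the bench.

Things in the scene. Friction and masses are not known exactly. Their poses are not given: they have to be found in the camera images.
- beam: loose beam: grey square steel tube, 24 x 24 mm, 400 mm long over all, orange plug at one end (16 mm), bright steel fork at the other; about 0.5 to 0.65 kg. A slug fixed unseen inside differs each time: the balance point is anywhere within 60 mm of the middle, to either side. Starts flat on the bench, roughly along world y, orange end at +y. Origin: centre of the underside; y towards the orange end
- beam_mid (a point): centre of the tube, halfway along and 12 mm above its underside; axes as the beam
- beam_orange (a point): centre of the outer face of the orange end, 200 mm from beam_mid
- beam_fork (a point): centre of the outer end of the fork, 200 mm from beam_mid on the other side
- stand: fixed balance stand: blue base plate 300 (along its y) x 60 x 12 mm, brass ridge in the middle; 120 mm to either side along y a catch post, 20 (y) x 40 mm, black rubber top 61 mm above the bench, 9 mm below the crest: a beam out of balance leans on one at about 0.07 rad. The beam is to lie along the stand's y. Origin: centre of the underside; y along the plate, roughly world y
- ridge: brass ridge of the stand, fixed: flat level crest 12 mm wide along the stand's y, 20 mm long across it (narrower than the beam, so fingers can pass beside it), 70 mm above the bench; 22 mm lower it widens to 34 mm along y. The beam stays level, after rocking for a second or two, if its balance point is over the crest. Origin: centre of the crest's top; axes as the stand
- drill: bystander: red and black cordless drill standing on its battery, 75 x 160 x 200 mm, origin under its centre
- pliers: bystander: pliers with yellow handles, 170 mm long, lying flat, origin near the pivot at bench height
- spray_red: bystander: red spray can, 54 mm across, 190 mm tall, origin under its centre
- spray_blue: bystander: blue spray can, 54 mm across, 190 mm tall, origin under its centre
- tin: bystander: open steel tin, 80 mm across, 90 mm tall, origin under its centre
- wheel: bystander: brown grinding wheel lying flat, 110 mm across, 20 mm thick, origin under its centre
- offcut: bystander: steel plate offcut lying flat, 120 x 90 x 12 mm, origin under its centre

How it is judged:
On the way, in this order (a step that is already met when the one before it is completed fails the run):
1. the beam has been laid across the ridge with its orange end down, leaning on a catch post, and let go (contact force between beam and ridge above 0.15 N and angle between beam's own y axis and vertical between 1.62 and 1.68 rad and angle between the y axis of beam and the y axis of stand, either way round below 0.3 rad and horizontal distance between beam_mid and ridge below 0.2 m and contact force between the fingers and beam below 0.1 N), for 0.3 s.
2. the beam is slid by the fingers while it bears on the ridge (contact force between beam and ridge above 0.15 N and contact force between the fingers and beam above 0.2 N and linear speed of beam above 0.002 m/s), for 0.1 s.
At the end, for the whole second after the job is handed in: the beam rests at rest and untouched on the ridge alone, level within 0.03 rad, lying along the stand within 0.3 rad (its middle within 3 mm of the height it has on the crest and within 80 mm of the ridge) (angle between beam's own y axis and vertical between 1.5408 and 1.6008 rad and contact force between beam and ridge above 2.5 N and angle between the y axis of beam and the y axis of stand, either way round below 0.3 rad and z of beam_mid in the frame of ridge between 0.009 and 0.015 m and horizontal distance between beam_mid and ridge below 0.08 m and contact force between the fingers and beam below 0.1 N and linear speed of beam below 0.01 m/s and angular speed of beam below 0.15 rad/s).
It fails at once if the beam is pressed or dropped on the ridge with more than 25 N (contact force between beam and ridge above 25 N).
It fails at once if a bystander is moved by more than 30 mm (distance of any of drill, pliers, spray_red, spray_blue, tin, wheel, offcut from where it was at the start of the episode above 0.03 m).
It also fails if it takes over 48 s, if anything falls off the work surface, if the arm or the gripper's body presses on something with over 40 N, if the wrist force passes 120 N, or if a joint passes its speed limit or range.

### The arm

A 6-joint arm with a two-finger parallel gripper is mounted at the origin on the work surface. World frame = base frame: x ahead of the robot, y to its left, z up, the work surface at z = 0. Lengths are in m, angles in rad, forces in N, time in s.
With the tool pointing down it reaches from about 0.3 to 0.95 m from the base axis. Payload 3.1 kg.
Tool frame: the origin (TCP) lies midway between the tips of the shut fingers; the grasp point (between the pads) lies 19 mm behind it; z points along the fingers, y is the line along which they close (so a half turn about z gives the same grasp; the last joint's range is limited). The gripper opens to 85 mm and grips with 20 to 120 N. Pads are 22 mm wide; open, the fingers measure 114 mm over their backs; the gripper's body (76 mm by 85 mm) begins 54 mm behind the grasp point. The pads swing forward as they close: fully open they stand 13 mm farther back than shut.
Start: joints at [-1.303, 0.308, 1.634, -0, 1.2, -0.07], TCP at [0.207, -0.59, 0.205] pointing down, gripper open.
Joint ranges: [-3.06, 3.06], [-0.79, 1.96], [0.05, 2.63], [-1.19, 4.34], [0.05, 2.64], [-2.94, 2.94]. Speed limits (rad/s): [2.79, 2.79, 3.14, 3.14, 3.14, 3.14].

### API

Orientations are given as a unit quaternion [w, x, y, z].
In Python, from cell import env gives the robot as it stands.
- The arm moves only by the tool servo_tool, never from a script. Its argument "commands" is a list that holds one entry, the list of rows, each a list of 5 numbers: the shift along the tool's x, y, z in mm, then the turn about the tool's z in degrees, then the opening, from 0 (shut) to 1 (fully open). In form: [[[x, y, z, roll, hand], ...]]. A call has 1 to 5 rows; each row shifts and turns the commanded pose from where the row before left it, along the tool's axes as they then stand; what a row does not reach is not made up. A row lasts 1/12 s, in which the tool goes at most 41.7 mm and 7.16 degrees, less where a joint would pass 70% of its speed; a pose out of reach is approached as far as the arm can. A call is refused whole if a number of a shift passes 41.7 or a number of a turn 7.16, either way. A call with a gripper value outside its range is refused whole. The fingers move at their own pace and stop on an object; "grip_force" is the grip in N (left out, the last holds). Time passes only in rows, so rows that do not move let the fingers close. It gives the time, the measured TCP pose, the force, the opening and the grip force at its end, in the units of the state.
- env.read_state(): the state, without advancing time (a new reading comes with each control period).
- env.read_camera(name): name is "scene" or "top"; returns a dict with "img" (384x512x3 uint8, red, green, blue), "depth" (384x512 float32, m along the optical axis (not along the pixel's ray), 0 where there is no reading), "K" (3x3 intrinsics, pixels), "cam_to_world" (4x4, takes a point from camera to world coordinates). Camera axes: x right, y down, z forward; pixel columns grow to the right and rows downward; lengths in m; the calibration is good to about 2 mm. A picture is of the moment at which its call begins.
- env.job_done(): hands the job in; it is judged then, once.
The state is a dict: "time_s": time; "joint_positions": joint angles; "joint_velocities": joint speeds; "effort": joint torques, N m; "position": TCP position; "eef_rot": TCP orientation; "force": force on the tool from outside, world axes, zero at the start; "torque": the same for the moment, N m; "grip_width": opening from 0.0 (shut) to 1.0 (fully open); "grasp_force": force on a finger pad.
Only numpy, scipy, OpenCV 4.12 (cv2) and the standard library are available. Lean on these libraries where they do the work, as an engineer would, in place of code of your own. Each camera call takes 0.05 s, during which the arm holds its last target. There are 200 camera calls.

## Working session

There is one attempt and no reset: what is moved stays moved. The work goes in short steps, Python scripts to look and compute and a tool call to move; the robot and the scene stay as the last step left them, time stands still between calls to the robot, and variables do not carry over. Pictures are saved under pics/ and viewed, at most 10 in all, crops included, and the job is handed in when it is done.

Besides the shell and the picture viewer there is one more tool, called after "Call:" as name(argument=value, ...) on one line, values as JSON. servo_tool: Moves the arm, as the interface text tells. Its arguments: {"type":"object","properties":{"commands":{"type":"array"},"grip_force":{"type":"number"}},"required":["commands"]}

```bash
mkdir -p pics
cat > h.py <<'E'
import numpy as np, cv2
from cell import env
def cam(n):
    c=env.read_camera(n); K=c["K"];T=c["cam_to_world"];d=c["depth"]
    v,u=np.mgrid[:384,:512]
    P=np.stack([(u-K[0,2])/K[0,0]*d,(v-K[1,2])/K[1,1]*d,d],-1)@T[:3,:3].T+T[:3,3]
    P[d<=0]=np.nan
    return c,P
def save(n,c): cv2.imwrite("pics/"+n,c["img"][:,:,::-1])
E
python3 - <<'E'
from h import *
for n in ["scene","top"]:
    c,P=cam(n); save(n+"0.png",c); print(n,c["cam_to_world"][:3].round(3).tolist(),c["K"].round(1).tolist())
s=env.read_state(); print(s)
E
```

```text
scene [[0.416, 0.531, -0.738, 1.695], [0.909, -0.258, 0.326, -0.466], [-0.017, -0.807, -0.59, 0.946]] [[433.7, 0.0, 268.0], [0.0, 433.7, 191.2], [0.0, 0.0, 1.0]]
top [[0.029, -0.984, 0.177, 0.393], [-0.999, -0.033, -0.022, 0.023], [0.027, -0.176, -0.984, 1.133]] [[350.4, 0.0, 256.4], [0.0, 350.4, 191.1], [0.0, 0.0, 1.0]]
{'time_s': 0.1, 'joint_positions': array([-1.30269699e+00,  3.08950431e-01,  1.63506116e+00, -1.78323674e-07,
        1.19968693e+00, -6.97166927e-02]), 'joint_velocities': array([-0.001477  , -0.00145626, -0.00315915, -0.00096565,  0.00393895,
        0.00023856]), 'effort': array([-4.93746375e-04, -4.16406941e+01, -2.77644914e+01, -1.28309243e-04,
        4.05331681e-03,  7.29172029e-06]), 'position': array([ 0.2068943 , -0.58891576,  0.20414082]), 'eef_rot': array([-1.04774997e-03,  9.85768372e-01,  1.68105945e-01, -1.04353367e-04]), 'force': array([-0.49841762,  0.21992339, -0.22967036]), 'torque': array([ 0.00141696, -0.04460443, -0.01908768]), 'grasp_force': 0.0, 'grip_width': 1.0034654661761517}
```

View pics/top0.png

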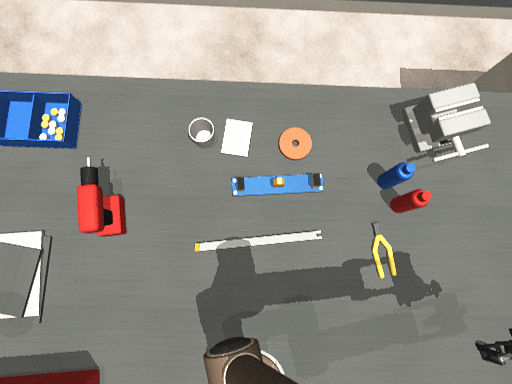

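View pics/scene0.png

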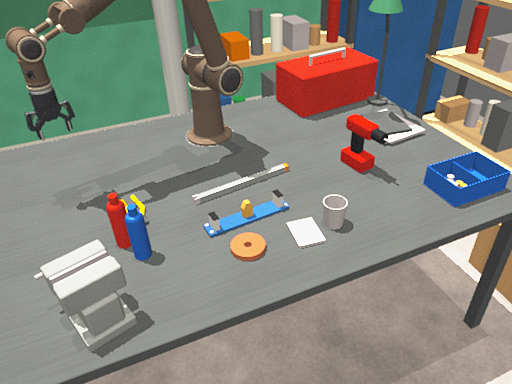

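Top view: the beam runs from the orange end at about (196,247) to the fork at about (321,235). The stand is centred near (278,184) with its posts at about (238,184) and (318,180), and the brass ridge is in between. The scene view agrees, and the space above the beam and stand is clear.

Run:
```python
from h import *
c,P=cam("top"); hsv=cv2.cvtColor(c["img"],cv2.COLOR_RGB2HSV)
v,u=np.mgrid[:384,:512]
def roi(a,b,c_,d): return (u>=a)&(u<=b)&(v>=c_)&(v<=d)
def rep(n,m):
    p=P[m]; p=p[~np.isnan(p).any(1)]
    if len(p)<3: print(n,len(p)); return
    r=cv2.minAreaRect((p[:,:2]*1000).astype(np.float32))
    print(n,len(p),"mean",p.mean(0).round(4),"zpct",np.percentile(p[:,2],[5,50,95]).round(4),"rect",np.round(r[0],1),np.round(r[1],1),round(r[2],1))
    return p
b=rep("beam",roi(185,332,225,260)&(P[:,:,2]>0.015)&(P[:,:,2]<.04))
q,_,_,_=cv2.fitLine((b[:,:2]).astype(np.float32),cv2.DIST_L2,0,.01,.01)[:4]; print(q)
H=hsv[:,:,0];S=hsv[:,:,1]
rep("orange",roi(185,210,235,260)&(H<22)&(S>120)&(P[:,:,2]>0.015))
st=roi(225,330,165,203)
p=rep("plate",st&(H>95)&(H<125)&(S>100)&(P[:,:,2]<.025))
print(cv2.fitLine((p[:,:2]).astype(np.float32),cv2.DIST_L2,0,.01,.01).ravel())
rep("brass",st&(H<35)&(S>100))
rep("crest",st&(P[:,:,2]>.066))
for a,bb in[(225,262),(300,330)]: rep("post",st&roi(a,bb,165,203)&(P[:,:,2]>.055))
```

```text
beam 963 mean [ 0.4326 -0.0068  0.0218] zpct [0.0185 0.0217 0.0255] rect [433.3 -11.6] [ 24.  397.6] 7.5
[0.13120568]
orange 11 mean [0.4025 0.1766 0.0218] zpct [0.0186 0.0213 0.0256] rect [404.4 174.6] [10.4 19.8] 54.1
plate 1262 mean [ 0.6179 -0.0649  0.0095] zpct [0.0053 0.0098 0.0133] rect [621.2 -69.6] [ 64.7 300.3] 4.9
[ 0.08323335 -0.99653006  0.6178886  -0.06493067]
brass 77 mean [ 0.6156 -0.0671  0.0566] zpct [0.033  0.0583 0.0697] rect [618.5 -68.1] [20.6 31.8] 3.5
crest 35 mean [ 0.6185 -0.0687  0.0684] zpct [0.0662 0.0681 0.0712] rect [618.4 -68.3] [19.4 15.8] 1.9
post 73 mean [0.6076 0.0494 0.0589] zpct [0.0555 0.0589 0.0622] rect [608.5  49.4] [39.3 19.1] 6.0
post 80 mean [ 0.6288 -0.189   0.0589] zpct [0.0553 0.0589 0.0623] rect [ 628.8 -189.5] [38.6 20.1] 4.6
```

```bash
cat >> h.py <<'E'
def pose():
    s=env.read_state(); w,x,y,z=s["eef_rot"]
    return np.array(s["position"]), np.arctan2(2*(x*y+w*z),1-2*(y*y+z*z)), s
def plan(tgt,deg,n):
    """rows in the tool's axes (tool down) from the pose now to tgt, tool x at world angle deg"""
    p,a,s=pose(); tot=np.degrees(a)-deg; tot=(tot+180)%360-180
    d=(np.array(tgt)-p)*1000/n
    for i in range(n):
        t=a-np.radians(tot*i/n)
        print([round(float(k),1) for k in (d[0]*np.cos(t)+d[1]*np.sin(t), d[0]*np.sin(t)-d[1]*np.cos(t), -d[2], tot/n)])
def st():
    p,a,s=pose(); print("t",round(s["time_s"],2),p.round(4),"ang",round(float(np.degrees(a)),2),"q",s["eef_rot"].round(4),"F",s["force"].round(2),"M",s["torque"].round(3),"w",round(s["grip_width"],3),"g",round(s["grasp_force"],1))
E
python3 - <<'E'
from h import *
st(); plan([.433,-.012,.12],97.5,18)
E
```

```text
t 0.15 [ 0.2069 -0.589   0.2043] ang 19.35 q [-9.000e-04  9.858e-01  1.681e-01 -1.000e-04] F [ 0.52 -0.44 -0.11] M [-0.004 -0.018  0.067] w 0.996 g 0.0
[22.5, -26.1, 4.7, -4.3]
[24.4, -24.3, 4.7, -4.3]
[26.2, -22.4, 4.7, -4.3]
[27.8, -20.3, 4.7, -4.3]
[29.2, -18.2, 4.7, -4.3]
[30.5, -15.9, 4.7, -4.3]
[31.6, -13.6, 4.7, -4.3]
[32.6, -11.1, 4.7, -4.3]
[33.3, -8.6, 4.7, -4.3]
[33.9, -6.1, 4.7, -4.3]
[34.3, -3.5, 4.7, -4.3]
[34.4, -0.9, 4.7, -4.3]
[34.4, 1.7, 4.7, -4.3]
[34.2, 4.3, 4.7, -4.3]
[33.7, 6.9, 4.7, -4.3]
[33.1, 9.4, 4.7, -4.3]
[32.3, 11.9, 4.7, -4.3]
[31.3, 14.3, 4.7, -4.3]
```

Call:
servo_tool(commands=[[[22.5,-26,4.7,-4.3,1],[24.5,-24.5,4.7,-4.3,1],[26,-22.5,4.7,-4.3,1],[28,-20.5,4.7,-4.3,1],[29,-18,4.7,-4.3,1]]])

```text
time_s: 0.57
position: [0.2701, -0.4275, 0.1811]
eef_rot: [-0.0, 0.937, 0.35, 0.0]
force: [0.2, -0.3, 0.6]
grip_width: 1.003
grasp_force: 0.0
```

Call:
servo_tool(commands=[[[30.5,-16,4.7,-4.3,1],[31.5,-13.5,4.7,-4.3,1],[32.5,-11,4.7,-4.3,1],[33.5,-8.5,4.7,-4.3,1],[34,-6,4.7,-4.3,1]]])

```text
time_s: 0.98
position: [0.334, -0.2678, 0.1579]
eef_rot: [-0.0, 0.855, 0.519, 0.0]
force: [1.0, -0.1, 0.1]
grip_width: 1.002
grasp_force: 0.0
```

Call:
servo_tool(commands=[[[34.5,-3.5,4.7,-4.3,1],[34.5,-1,4.7,-4.3,1],[34.5,1.5,4.7,-4.3,1],[34,4.5,4.7,-4.3,1],[33.5,7,4.7,-4.3,1]]])

```text
time_s: 1.4
position: [0.3984, -0.1081, 0.1346]
eef_rot: [0.0, 0.743, 0.669, 0.0]
force: [-0.5, -0.3, 0.9]
grip_width: 0.999
grasp_force: 0.0
```

Call:
servo_tool(commands=[[[33,9.5,4.7,-4.3,1],[32.5,12,4.7,-4.3,1],[31.5,14.5,4.7,-4.3,1],[0,0,0,0,1],[0,0,0,0,1]]])

```text
time_s: 1.82
position: [0.4372, -0.0122, 0.1202]
eef_rot: [-0.0, 0.663, 0.749, -0.0]
force: [0.5, -0.0, -0.6]
grip_width: 0.999
grasp_force: 0.0
```

Run:
```python
from h import *
st(); plan([.433,-.012,.013-.0],97.5,4)
```

```text
t 1.82 [ 0.4372 -0.0122  0.1202] ang 96.97 q [-4.000e-04  6.628e-01  7.488e-01 -4.000e-04] F [ 0.47 -0.01 -0.61] M [-0.017  0.01  -0.041] w 0.999 g 0.0
[0.2, -1.0, 26.8, -0.1]
[0.2, -1.0, 26.8, -0.1]
[0.2, -1.0, 26.8, -0.1]
[0.2, -1.0, 26.8, -0.1]
```

Call:
servo_tool(commands=[[[0.3,-1,32,-0.1,1],[0.3,-1,32,-0.1,1],[0.3,-1,32,-0.1,1],[0,-1,18,-0.1,1],[0,0,2,0,1]]])

```text
time_s: 2.23
position: [0.4285, -0.0141, 0.0013]
eef_rot: [-0.004, 0.662, 0.749, -0.003]
force: [-0.0, -0.2, -0.1]
grip_width: 0.998
grasp_force: 0.0
```

Call:
servo_tool(commands=[[[0,0,0,0,0],[0,0,0,0,0],[0,0,0,0,0],[0,0,0,0,0],[0,0,0,0,0]]], grip_force=80)

```text
time_s: 2.65
position: [0.4348, -0.0137, 0.006]
eef_rot: [0.001, 0.662, 0.75, 0.001]
force: [-0.1, -0.5, -0.4]
grip_width: 0.298
grasp_force: 0.0
```

Run:
```python
from h import *
st()
```

```text
t 2.65 [ 0.4348 -0.0137  0.006 ] ang 97.14 q [0.0013 0.6617 0.7498 0.0009] F [-0.07 -0.49 -0.4 ] M [ 0.002  0.036 -0.018] w 0.298 g 0.0
```

Call:
servo_tool(commands=[[[0,0,0,0,0],[0,0,0,0,0],[0,0,0,0,0],[0,0,0,0,0],[0,0,0,0,0]]])

```text
time_s: 3.07
position: [0.4332, -0.0133, 0.0047]
eef_rot: [-0.0, 0.662, 0.75, -0.0]
force: [0.1, 0.1, 0.2]
grip_width: -0.001
grasp_force: 0.0
```

Call:
servo_tool(commands=[[[0,0,-6,0,0],[0,0,-14,0,0],[0,0,-20,0,0],[0,0,-20,0,0],[0,0,-20,0,0]]])

```text
time_s: 3.48
position: [0.4329, -0.0133, 0.0856]
eef_rot: [-0.0, 0.662, 0.75, -0.0]
force: [0.2, 0.2, 0.5]
grip_width: -0.001
grasp_force: 0.0
```

Call:
servo_tool(commands=[[[0,0,-20,0,0],[0,0,-10,0,0],[0,0,0,0,0],[0,0,0,0,0],[0,0,0,0,0]]])

```text
time_s: 3.9
position: [0.4323, -0.0132, 0.1137]
eef_rot: [-0.001, 0.662, 0.75, -0.001]
force: [0.7, 0.1, -0.1]
grip_width: 0.001
grasp_force: 0.0
```

Run:
```python
from h import *
for i in range(6):
    st(); c,P=cam("top")
save("top1.png",c)
c,P=cam("scene"); save("scene1.png",c)
```

```text
t 3.9 [ 0.4323 -0.0132  0.1137] ang 97.15 q [-9.000e-04  6.616e-01  7.498e-01 -6.000e-04] F [ 0.67  0.06 -0.12] M [-0.009 -0.019  0.001] w 0.001 g 0.0
t 3.95 [ 0.4319 -0.0132  0.1133] ang 97.15 q [-0.0012  0.6616  0.7498 -0.0008] F [-0.74  0.25  0.03] M [-0.044  0.041 -0.041] w 0.002 g 0.0
t 4.0 [ 0.4319 -0.0132  0.1132] ang 97.16 q [-0.0013  0.6616  0.7499 -0.0009] F [-0.05  0.51 -1.03] M [0.058 0.01  0.075] w 0.001 g 0.0
t 4.05 [ 0.4321 -0.0132  0.1133] ang 97.15 q [-0.0012  0.6616  0.7498 -0.0008] F [ 0.48 -0.42  0.22] M [ 0.003  0.025 -0.029] w 0.005 g 0.0
t 4.1 [ 0.4323 -0.0132  0.1135] ang 97.15 q [-1.100e-03  6.616e-01  7.498e-01 -7.000e-04] F [ 0.16 -0.12 -0.46] M [-0.001  0.065  0.017] w 0.003 g 0.0
t 4.15 [ 0.4325 -0.0132  0.1137] ang 97.16 q [-9.000e-04  6.616e-01  7.499e-01 -6.000e-04] F [-0.01 -0.06  0.1 ] M [-0.008 -0.023  0.028] w 0.0 g 0.0
```

View pics/scene1.png

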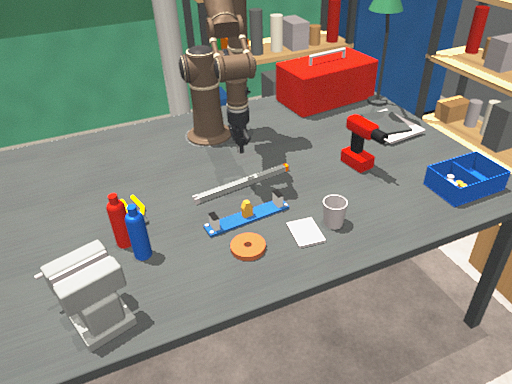

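The fingers shut on nothing. In the picture the gripper tip is at about (241,152) and the beam still lies on the bench at about (245,183). I'll check where the gripper and the beam really are relative to each other.

Run:
```python
from h import *
for n in["scene","top"]:
    c,P=cam(n); T=np.linalg.inv(c["cam_to_world"]);K=c["K"]
    p=pose()[0]
    for q in[p,[p[0],p[1],.012],[.4333,-.0116,.024],[.6185,-.0687,.07]]:
        x=T[:3,:3]@np.array(q)+T[:3,3]; w=K@x; print(n,np.round(q,3),(w[:2]/w[2]).round(1))
    m=(P[:,:,2]>.012)&(P[:,:,2]<.04)&(P[:,:,0]>.38)&(P[:,:,0]<.48)&(abs(P[:,:,1])<.24)
    b=P[m]; r=cv2.minAreaRect((b[:,:2]*1000).astype(np.float32)); print(len(b),r,np.percentile(b[:,2],[5,50,95]))
    m=(P[:,:,2]>.09)&(P[:,:,2]<.16)&(P[:,:,0]>.35)&(P[:,:,0]<.55)&(abs(P[:,:,1])<.1)
    b=P[m]; print("grip",len(b),b.min(0) if len(b) else 0,b.max(0) if len(b) else 0)
    cv2.imwrite(f"pics/{n}2.png",cv2.resize(c["img"][100:280,150:390,::-1],(720,540),interpolation=cv2.INTER_CUBIC))
```

```text
scene [ 0.433 -0.013  0.114] [240.7 159.1]
scene [ 0.433 -0.013  0.012] [242.2 182.2]
scene [ 0.433 -0.012  0.024] [242.5 179.5]
scene [ 0.618 -0.069  0.07 ] [246.6 200.9]
608 ((436.881591796875, -11.527114868164062), (34.548744201660156, 399.96697998046875), 7.699970245361328) [0.0134505  0.02121846 0.02533828]
grip 33 [ 0.42695037 -0.02514578  0.13971182] [ 0.45281277 -0.00101231  0.15848063]
top [ 0.433 -0.013  0.114] [259.8 240. ]
top [ 0.433 -0.013  0.012] [258.6 241.2]
top [ 0.433 -0.012  0.024] [258.2 241. ]
top [ 0.618 -0.069  0.07 ] [278.7 180.8]
436 ((433.38885498046875, -11.706787109375), (24.089542388916016, 398.4177551269531), 7.516595840454102) [0.01839971 0.02195264 0.02577091]
grip 0 0 0
```

View pics/scene2.png

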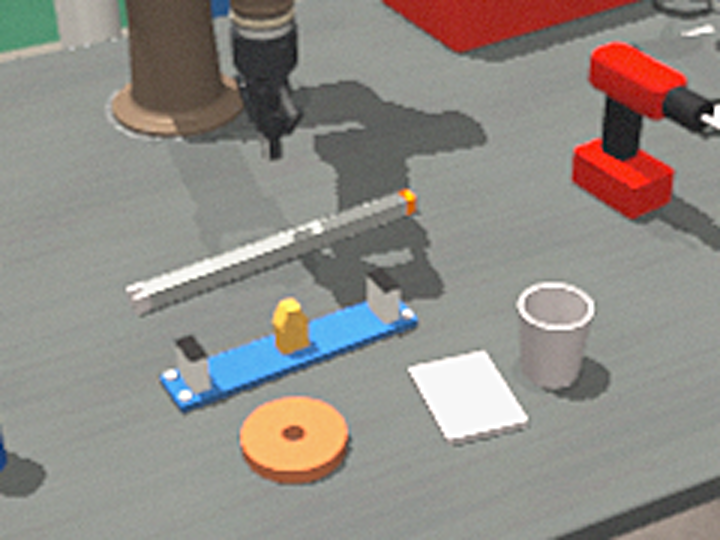

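The crop shows the fingertip at about full-image (242,153), but the reported TCP projects to (241,159), and the depth image puts the lowest finger points at z≈0.140 against the reported 0.114. So the fingers really sit about 26 mm higher than reported, and they closed just above the beam. The beam has not moved. I'll go about 25 mm lower and watch the force.

Call:
servo_tool(commands=[[[0,0,0,0,1],[0,0,0,0,1],[0,0,0,0,1],[1.5,0,20,0,1],[0,0,30,0,1]]])

```text
time_s: 4.77
position: [0.4373, -0.0123, 0.0672]
eef_rot: [0.004, 0.662, 0.75, 0.003]
force: [0.6, -0.2, -1.0]
grip_width: 0.71
grasp_force: 0.0
```

Call:
servo_tool(commands=[[[0,0,30,0,1],[0,0,20,0,1],[0,0,10,0,1],[0,0,5,0,1],[0,0,0,0,1]]])

```text
time_s: 5.18
position: [0.4327, -0.0118, -0.0009]
eef_rot: [-0.001, 0.662, 0.75, -0.0]
force: [0.1, -0.4, 0.4]
grip_width: 1.0
grasp_force: 0.0
```

Call:
servo_tool(commands=[[[0,0,5,0,1],[0,0,5,0,1],[0,0,4,0,1],[0,0,0,0,1],[0,0,0,0,1]]])

```text
time_s: 5.6
position: [0.4332, -0.0119, -0.0142]
eef_rot: [0.0, 0.662, 0.75, 0.0]
force: [0.8, 0.2, 0.5]
grip_width: 1.0
grasp_force: 0.0
```

Run:
```python
from h import *
st()
```

```text
t 5.6 [ 0.4332 -0.0119 -0.0142] ang 97.16 q [1.000e-04 6.616e-01 7.499e-01 1.000e-04] F [0.77 0.24 0.5 ] M [-0.017  0.028  0.031] w 1.0 g 0.0
```

Call:
servo_tool(commands=[[[0,0,4,0,1],[0,0,0,0,0.4],[0,0,0,0,0.4],[0,0,0,0,0.4],[0,0,0,0,0.4]]])

```text
time_s: 6.02
position: [0.4332, -0.0119, -0.0182]
eef_rot: [0.0, 0.662, 0.75, 0.0]
force: [0.2, -0.2, 0.2]
grip_width: 0.455
grasp_force: 0.0
```

Call:
servo_tool(commands=[[[0,0,0,0,0],[0,0,0,0,0],[0,0,0,0,0],[0,0,0,0,0],[0,0,0,0,0]]])

```text
time_s: 6.43
position: [0.4339, -0.0119, -0.0178]
eef_rot: [0.0, 0.662, 0.75, 0.0]
force: [-0.4, 1.1, 5.2]
grip_width: 0.257
grasp_force: 79.8
```

Run:
```python
from h import *
st()
```

```text
t 6.43 [ 0.4339 -0.0119 -0.0178] ang 97.17 q [5.000e-04 6.615e-01 7.499e-01 4.000e-04] F [-0.42  1.14  5.17] M [0.137 0.154 0.091] w 0.257 g 79.8
```

Call:
servo_tool(commands=[[[0,0,-5,0,0],[0,0,-12,0,0],[0,0,-20,0,0],[0,0,-25,0,0],[0,0,-25,0,0]]])

```text
time_s: 6.85
position: [0.4301, -0.0116, 0.0677]
eef_rot: [-0.002, 0.662, 0.75, -0.002]
force: [0.3, 1.1, -6.7]
grip_width: 0.259
grasp_force: 79.1
```

Call:
servo_tool(commands=[[[0,0,-15,0,0],[0,0,-8,0,0],[0,0,0,0,0],[0,0,0,0,0],[0,0,0,0,0]]])

```text
time_s: 7.27
position: [0.4311, -0.0116, 0.09]
eef_rot: [-0.002, 0.662, 0.75, -0.001]
force: [-0.3, 0.2, -5.5]
grip_width: 0.257
grasp_force: 79.2
```

Run:
```python
from h import *
F=[];M=[]
for i in range(16):
    c,P=cam("top" if i%2 else "scene")
    s=env.read_state();F.append(s["force"]);M.append(s["torque"])
    if i>13:
        lo=(P[:,:,2]>.06)&(P[:,:,2]<.145)&(P[:,:,0]>.38)&(P[:,:,0]<.485)&(abs(P[:,:,1])<.24)
        b=P[lo&(abs(P[:,:,1]+.012)>.06)]
        print(i,len(b),cv2.minAreaRect((b[:,:2]*1000).astype(np.float32)))
        for y0 in(-.18,-.12,-.08,.06,.1,.16):
            k=b[abs(b[:,1]-y0)<.02]; print(y0,len(k),np.percentile(k[:,2],[10,50,90]).round(4) if len(k) else "")
        save(f"l{i}.png",c)
st(); print(np.mean(F,0),np.std(F,0)/4,np.mean(M,0),np.std(M,0)/4)
```

```text
14 654 ((436.57720947265625, -11.944976806640625), (32.334877014160156, 401.2684020996094), 7.395951271057129)
-0.18 109 [0.1138 0.1289 0.134 ]
-0.12 103 [0.1139 0.128  0.134 ]
-0.08 68 [0.1137 0.1274 0.1335]
0.06 68 [0.1129 0.1274 0.1341]
0.1 86 [0.1121 0.1275 0.1331]
0.16 78 [0.1116 0.1267 0.1331]
15 623 ((432.2998352050781, -11.218460083007812), (24.087961196899414, 398.70947265625), 7.367231369018555)
-0.18 112 [0.1294 0.1318 0.1337]
-0.12 53 [0.1298 0.1321 0.1338]
-0.08 0 
0.06 46 [0.1287 0.1311 0.1337]
0.1 125 [0.1283 0.1309 0.1336]
0.16 126 [0.1284 0.1306 0.1327]
t 8.07 [ 0.4332 -0.0118  0.0917] ang 97.16 q [0.     0.6616 0.7499 0.    ] F [ 0.31  0.83 -5.11] M [-0.071 -0.038  0.028] w 0.259 g 79.2
[ 0.18948013  0.10204793 -5.61360148] [0.14127192 0.08394822 0.12232178] [-0.07615997 -0.01125115 -0.00726558] [0.00774347 0.00730284 0.00726364]
```

View pics/l14.png

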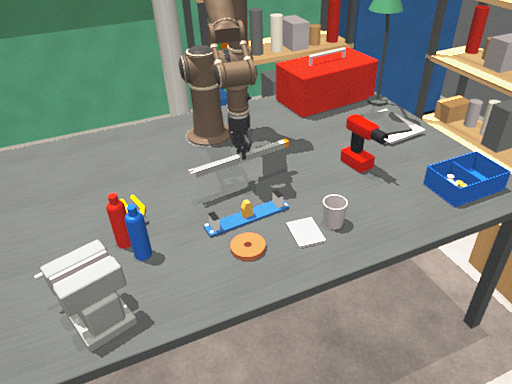

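The scene view shows the beam held level, from about (190,171) to (288,142). Its weight is 5.6 N and Mx ≈ -0.076 Nm, so the balance point is about 13 mm towards the orange end. I'll lay it with its middle about 25 mm on the orange side of the ridge.

Run:
```python
from h import *
plan([.6163,-.0438,.0917],94.8,8)
```

```text
[-6.8, 22.2, 0.0, 0.3]
[-6.7, 22.3, 0.0, 0.3]
[-6.6, 22.3, 0.0, 0.3]
[-6.5, 22.3, 0.0, 0.3]
[-6.4, 22.4, 0.0, 0.3]
[-6.2, 22.4, 0.0, 0.3]
[-6.1, 22.4, 0.0, 0.3]
[-6.0, 22.4, 0.0, 0.3]
```

Call:
servo_tool(commands=[[[-4,12,0,0.3,0],[-6.5,22,0,0.3,0],[-6.5,22,0,0.3,0],[-6.5,22,0,0.3,0],[-6.5,22,0,0.3,0]]])

```text
time_s: 8.48
position: [0.5368, -0.0305, 0.0916]
eef_rot: [-0.0, 0.671, 0.741, -0.0]
force: [-0.5, -0.2, -4.9]
grip_width: 0.257
grasp_force: 79.2
```

Call:
servo_tool(commands=[[[-6.5,22,0,0.3,0],[-6,22,0,0.3,0],[-5,20,0,0.3,0],[-3,14,0,0,0],[0,0,0,0,0]]])

```text
time_s: 8.9
position: [0.6194, -0.0444, 0.0921]
eef_rot: [0.002, 0.677, 0.736, 0.001]
force: [1.4, -0.4, -6.3]
grip_width: 0.257
grasp_force: 79.4
```

Run:
```python
from h import *
c,P=cam("top");c,P=cam("top")
b=P[(P[:,:,2]>.1)&(P[:,:,2]<.145)&(P[:,:,0]>.55)&(P[:,:,0]<.68)&(abs(P[:,:,1]+.044)<.24)&(abs(P[:,:,1]+.044)>.06)]
print(cv2.minAreaRect((b[:,:2]*1000).astype(np.float32)))
for lo,hi in((-.23,-.1),(.05,.15)): k=b[(b[:,1]>lo)&(b[:,1]<hi)]; print(k.mean(0))
st(); plan([.6163,-.0438,.0560],94.8,3)
```

```text
((615.7050170898438, -44.32313537597656), (25.190181732177734, 399.41943359375), 4.900968074798584)
[ 0.62523293 -0.17470663  0.12980183]
[0.60150544 0.09995258 0.12923564]
t 9.0 [ 0.6148 -0.0436  0.091 ] ang 94.75 q [-9.000e-04  6.772e-01  7.358e-01 -6.000e-04] F [-0.44 -0.3  -7.6 ] M [-0.037 -0.    -0.044] w 0.261 g 79.4
[-0.1, 0.5, 11.7, -0.0]
[-0.1, 0.5, 11.7, -0.0]
[-0.1, 0.5, 11.7, -0.0]
```

Call:
servo_tool(commands=[[[0,0.5,8,0,0],[0,0.5,12,0,0],[0,0,8,0,0],[0,0,4,0,0],[0,0,0,0,0]]])

```text
time_s: 9.42
position: [0.6138, -0.0432, 0.0571]
eef_rot: [-0.002, 0.677, 0.736, -0.001]
force: [-1.1, 0.3, -6.6]
grip_width: 0.254
grasp_force: 79.4
```

Call:
servo_tool(commands=[[[0,0,0.7,0,0],[0,0,0.7,0,0],[0,0,0.6,0,0],[0,0,0,0,0],[0,0,0,0,0]]])

```text
time_s: 9.83
position: [0.6168, -0.0436, 0.0581]
eef_rot: [0.0, 0.677, 0.736, 0.0]
force: [-0.3, -0.2, -5.6]
grip_width: 0.261
grasp_force: 79.4
```

```bash
cat >> h.py <<'E'
def avg(n=6):
    F=[];M=[];Z=[]
    for i in range(n):
        c=env.read_camera("top"); s=env.read_state();F.append(s["force"]);M.append(s["torque"]);Z.append(s["position"])
    print("t",round(s["time_s"],2),"F",np.mean(F,0).round(2),"M",np.mean(M,0).round(3),"p",np.mean(Z,0).round(4),"g",round(s["grasp_force"],1))
E
python3 - <<'E'
from h import *
avg(6)
E
```

```text
t 10.13 F [ 0.01  0.06 -5.35] M [-0.08  -0.03   0.015] p [ 0.6166 -0.0436  0.0579] g 79.4
```

Call:
servo_tool(commands=[[[0,0,1.5,0,0],[0,0,1.5,0,0],[0,0,1,0,0],[0,0,0,0,0],[0,0,0,0,0]]])

```text
time_s: 10.55
position: [0.6162, -0.0435, 0.0534]
eef_rot: [-0.0, 0.677, 0.736, -0.0]
force: [-0.1, -0.1, -5.5]
grip_width: 0.259
grasp_force: 79.4
```

Call:
servo_tool(commands=[[[0,0,0.5,0,0],[0,0,0.3,0,0],[0,0,0,0,0],[0,0,0,0,0]]])

```text
time_s: 10.88
position: [0.6164, -0.0435, 0.0529]
eef_rot: [-0.0, 0.677, 0.736, -0.0]
force: [0.3, 0.3, -4.8]
grip_width: 0.26
grasp_force: 79.4
```

Run:
```python
from h import *
avg(4)
```

```text
t 11.08 F [ 0.17 -0.17 -6.12] M [-0.038 -0.003  0.036] p [ 0.6165 -0.0436  0.0529] g 79.4
```

Call:
servo_tool(commands=[[[0,0,0.5,0,0],[0,0,0,0,0],[0,0,0.5,0,0],[0,0,0,0,0],[0,0,0,0,0]]])

```text
time_s: 11.5
position: [0.6164, -0.0435, 0.0522]
eef_rot: [-0.0, 0.677, 0.736, -0.0]
force: [-0.6, 0.3, -1.5]
grip_width: 0.259
grasp_force: 79.8
```

Call:
servo_tool(commands=[[[0,0,0.4,0,0],[0,0,0,0,0],[0,0,0,0,0]]])

```text
time_s: 11.75
position: [0.6165, -0.0435, 0.0521]
eef_rot: [-0.0, 0.677, 0.736, -0.0]
force: [-2.7, 1.0, 1.3]
grip_width: 0.258
grasp_force: 80.2
```

Run:
```python
from h import *
avg(4)
```

```text
t 11.95 F [-3.26  0.82  2.42] M [-0.051  0.565 -0.05 ] p [ 0.6165 -0.0435  0.0521] g 80.4
```

Contact is made: Fz went from -5.6 to +2.4. I'll ease off 0.5 mm, soften the grip so the beam can tilt gently, and then open.

Call:
servo_tool(commands=[[[0,0,-0.5,0,0],[0,0,0,0,0],[0,0,0,0,0],[0,0,0,0,0]]], grip_force=20)

```text
time_s: 12.28
position: [0.6165, -0.0435, 0.0521]
eef_rot: [-0.0, 0.677, 0.736, 0.0]
force: [-2.8, 1.9, 2.7]
grip_width: 0.257
grasp_force: 80.3
```

Call:
servo_tool(commands=[[[0,0,0,0,0.4],[0,0,0,0,0.5],[0,0,0,0,0.5],[0,0,0,0,0.6],[0,0,0,0,0.7]]])

```text
time_s: 12.7
position: [0.617, -0.0437, 0.0522]
eef_rot: [0.0, 0.677, 0.736, 0.0]
force: [-1.1, -0.3, -0.5]
grip_width: 0.694
grasp_force: 0.0
```

```bash
cat >> h.py <<'E'
def beam(png=None):
    """beam top from the top camera: line fit of height and plan along y"""
    c,P=cam("top")
    m=(P[:,:,2]>.066)&(P[:,:,2]<.125)&(P[:,:,0]>.56)&(P[:,:,0]<.68)&(P[:,:,1]>-.32)&(P[:,:,1]<.22)
    hs=cv2.cvtColor(c["img"],cv2.COLOR_RGB2HSV); p=pose()[0]
    b=P[m&(abs(P[:,:,1]-p[1])>.065)]
    k=np.polyfit(b[:,1],b[:,2],1); 
    for _ in range(3):
        r=b[:,2]-np.polyval(k,b[:,1]); g=abs(r)<.006; k=np.polyfit(b[g,1],b[g,2],1)
    r=cv2.minAreaRect((b[g][:,:2]*1000).astype(np.float32))
    print("slope",k[0].round(4),"z at ridge",np.polyval(k,-.069).round(4),"rect",np.round(r[0],1),np.round(r[1],1),round(r[2],2),"y",b[g][:,1].min().round(4),b[g][:,1].max().round(4))
    if png: save(png,c)
    return c,P
E
python3 - <<'E'
from h import *
avg(3); beam("laid.png"); c,P=cam("scene"); save("laids.png",c)
E
```

```text
t 12.85 F [-0.2  -0.06 -0.09] M [-0.015 -0.02   0.023] p [ 0.6167 -0.0436  0.0521] g 0.0
slope -0.0702 z at ridge 0.0919 rect [615.2 -42.8] [ 25.3 397.6] 5.04 y -0.2403 0.1556
```

View pics/laids.png

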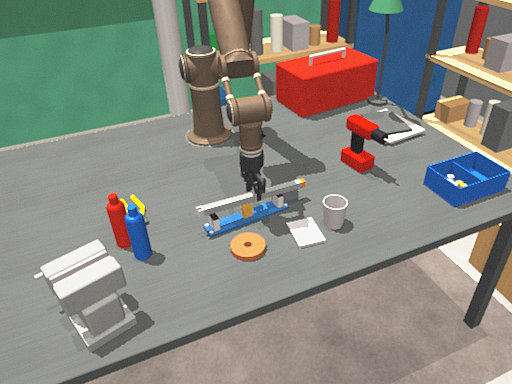

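The scene view shows the beam lying across the ridge with its orange end (302,183) leaning on the post, a slope of 0.070, and the fingers off. I'll hold a moment, regrip softly and slide about 20 mm towards the fork along the tilted beam axis.

Call:
servo_tool(commands=[[[0,0,0,0,0.7],[0,0,0,0,0.7],[0,0,0,0,0.2],[0,0,0,0,0],[0,0,0,0,0]]], grip_force=30)

```text
time_s: 13.37
position: [0.6164, -0.0435, 0.052]
eef_rot: [-0.0, 0.677, 0.736, 0.0]
force: [0.0, 0.3, 1.6]
grip_width: 0.28
grasp_force: 1.0
```

Call:
servo_tool(commands=[[[0,0,0,0,0],[0,0,0,0,0],[0,0,0,0,0]]])

```text
time_s: 13.62
position: [0.6166, -0.0436, 0.0521]
eef_rot: [0.0, 0.677, 0.736, 0.0]
force: [0.9, 0.3, 1.4]
grip_width: 0.27
grasp_force: 32.4
```

Run:
```python
from h import *
avg(4); beam()
```

```text
t 13.82 F [-0.09  0.04  0.57] M [ 0.019 -0.019  0.067] p [ 0.6166 -0.0435  0.0521] g 32.4
slope -0.0715 z at ridge 0.0918 rect [615.6 -42.6] [ 25.6 397.2] 5.0 y -0.2397 0.1551
```

Call:
servo_tool(commands=[[[-3,0,-0.2,0,0],[-5,0,-0.3,0,0],[-5,0,-0.3,0,0],[-5,0,-0.3,0,0],[-2,0,-0.2,0,0]]])

```text
time_s: 14.28
position: [0.6178, -0.0617, 0.0534]
eef_rot: [-0.001, 0.678, 0.735, 0.001]
force: [-0.5, 7.3, 1.8]
grip_width: 0.273
grasp_force: 32.6
```

Run:
```python
from h import *
avg(4); beam()
```

```text
t 14.48 F [-0.14  5.22  2.27] M [ 0.808  0.081 -0.006] p [ 0.6179 -0.0621  0.0534] g 32.6
slope -0.0695 z at ridge 0.0918 rect [616.8 -60.7] [ 24.9 397. ] 4.99 y -0.258 0.1369
```

Call:
servo_tool(commands=[[[-4,0,-0.4,0,0],[-5,0,-0.4,0,0],[-5,0,-0.4,0,0],[-5,0,-0.4,0,0],[-2.5,0,-0.2,0,0]]])

```text
time_s: 14.95
position: [0.6194, -0.0837, 0.0549]
eef_rot: [-0.001, 0.678, 0.735, 0.001]
force: [-0.7, 5.7, 0.8]
grip_width: 0.27
grasp_force: 32.5
```

Run:
```python
from h import *
avg(4); beam()
```

```text
t 15.15 F [-1.21  4.63  1.78] M [0.906 0.1   0.007] p [ 0.6194 -0.0842  0.0549] g 32.5
slope -0.0647 z at ridge 0.0919 rect [618.4 -83.1] [ 24.9 398.5] 4.95 y -0.2822 0.1153
```

Call:
servo_tool(commands=[[[0,0,-0.2,0,0.3],[0,0,0,0,0.34],[0,0,0,0,0.4],[0,0,0,0,0.5],[0,0,0,0,0.7]]])

```text
time_s: 15.62
position: [0.62, -0.0855, 0.0553]
eef_rot: [0.0, 0.677, 0.736, -0.0]
force: [0.3, -1.2, -0.2]
grip_width: 0.628
grasp_force: 0.0
```

Run:
```python
from h import *
for i in range(6): beam(); avg(4)
beam("rel.png")
```

```text
slope -0.036 z at ridge 0.0917 rect [618.1 -83.5] [ 25.  398.3] 4.95 y -0.2827 0.1151
t 15.87 F [ 0.14  0.08 -0.21] M [ 0.013 -0.01  -0.013] p [ 0.6199 -0.0851  0.0553] g 0.0
slope -0.0188 z at ridge 0.0917 rect [618.2 -83.4] [ 25.  397.9] 4.97 y -0.282 0.1147
t 16.12 F [ 0.12  0.01 -0.19] M [0.011 0.01  0.012] p [ 0.6199 -0.0849  0.0553] g 0.0
slope -0.0373 z at ridge 0.0918 rect [618.1 -83.8] [ 25.4 399.2] 4.9 y -0.2835 0.115
t 16.37 F [-0.04  0.47  0.43] M [0.016 0.002 0.009] p [ 0.6199 -0.0849  0.0553] g 0.0
slope 0.0098 z at ridge 0.0916 rect [618.4 -84.6] [ 24.9 399.2] 4.99 y -0.2841 0.1144
t 16.62 F [-0.44  0.28 -0.19] M [-0.004 -0.007  0.027] p [ 0.6199 -0.0849  0.0553] g 0.0
slope -0.0408 z at ridge 0.0918 rect [618.  -83.1] [ 24.9 398.2] 4.99 y -0.2824 0.1149
t 16.87 F [0.13 0.27 0.14] M [-0.023 -0.004 -0.004] p [ 0.6199 -0.0849  0.0553] g 0.0
slope 0.0061 z at ridge 0.0916 rect [618.5 -83.8] [ 25.5 398.1] 4.98 y -0.283 0.1142
t 17.12 F [ 0.23 -0.41  0.29] M [ 0.    -0.01   0.016] p [ 0.6199 -0.0849  0.0553] g 0.0
slope -0.0111 z at ridge 0.0917 rect [618.4 -84.7] [ 25.  399.9] 4.88 y -0.283 0.1146
```

It is rocking about level. I'll let it settle and then withdraw straight up.

Call:
servo_tool(commands=[[[0,0,0,0,1],[0,0,0,0,1],[0,0,0,0,1],[0,0,0,0,1],[0,0,0,0,1]]])

```text
time_s: 17.58
position: [0.6199, -0.0849, 0.0553]
eef_rot: [0.0, 0.677, 0.736, 0.0]
force: [0.2, 0.1, 0.6]
grip_width: 0.997
grasp_force: 0.0
```

Call:
servo_tool(commands=[[[0,0,0,0,1],[0,0,0,0,1],[0,0,0,0,1],[0,0,0,0,1],[0,0,0,0,1]]])

```text
time_s: 18.0
position: [0.6199, -0.0849, 0.0553]
eef_rot: [-0.0, 0.677, 0.736, -0.0]
force: [1.0, -0.3, 0.6]
grip_width: 1.004
grasp_force: 0.0
```

Run:
```python
from h import *
for i in range(6): beam(); env.read_camera("scene"); env.read_camera("scene")
st()
```

```text
slope -0.02 z at ridge 0.0917 rect [618.5 -83.5] [ 24.8 398.2] 5.02 y -0.2819 0.1146
slope 0.0078 z at ridge 0.0916 rect [618.4 -83.6] [ 25.2 397.1] 4.95 y -0.2822 0.1143
slope -0.0164 z at ridge 0.0917 rect [618.2 -84.1] [ 24.9 398.9] 4.89 y -0.2819 0.1149
slope 0.0052 z at ridge 0.0916 rect [618.4 -84.4] [ 25.1 398.5] 4.91 y -0.2832 0.1142
slope -0.0129 z at ridge 0.0917 rect [618.3 -83.9] [ 24.8 398.2] 4.91 y -0.282 0.1145
slope -0.0024 z at ridge 0.0917 rect [618.5 -84.5] [ 24.7 399.1] 4.96 y -0.2824 0.1145
t 18.9 [ 0.6199 -0.0849  0.0553] ang 94.76 q [0.     0.6772 0.7358 0.    ] F [ 0.99 -0.59 -0.66] M [ 0.073 -0.041 -0.027] w 1.004 g 0.0
```

Call:
servo_tool(commands=[[[0,0,-5,0,1],[0,0,-10,0,1],[0,0,-20,0,1],[0,0,-20,0,1],[0,0,-20,0,1]]])

```text
time_s: 19.32
position: [0.62, -0.0849, 0.1319]
eef_rot: [0.0, 0.677, 0.736, 0.0]
force: [0.5, -0.9, -0.5]
grip_width: 1.002
grasp_force: 0.0
```

Call:
servo_tool(commands=[[[0,0,-20,0,1],[0,0,-10,0,1],[0,0,0,0,1],[0,0,0,0,1],[0,0,0,0,1]]])

```text
time_s: 19.73
position: [0.6189, -0.0847, 0.1592]
eef_rot: [-0.001, 0.677, 0.736, -0.001]
force: [0.7, -0.5, -0.6]
grip_width: 1.001
grasp_force: 0.0
```

Call:
servo_tool(commands=[[[0,0,0,0,1],[0,0,0,0,1],[0,0,0,0,1],[0,0,0,0,1],[0,0,0,0,1]]])

```text
time_s: 20.15
position: [0.6196, -0.0849, 0.1597]
eef_rot: [-0.0, 0.677, 0.736, -0.0]
force: [0.2, 0.1, -0.4]
grip_width: 0.998
grasp_force: 0.0
```

Run:
```python
from h import *
for i in range(6): c,P=beam(); env.read_camera("scene")
st(); c,P=cam("scene"); save("end.png",c)
```

```text
slope -0.0039 z at ridge 0.0915 rect [618.2 -84.3] [ 25.3 398.8] 4.82 y -0.2824 0.1144
slope -0.0014 z at ridge 0.0915 rect [618.4 -84.3] [ 25.3 398.9] 4.86 y -0.2825 0.1144
slope -0.0035 z at ridge 0.0918 rect [618.7 -84. ] [ 25.4 398.4] 4.94 y -0.2819 0.1144
slope -0.0018 z at ridge 0.0916 rect [618.5 -84.2] [ 25.2 398.6] 5.02 y -0.2823 0.1145
slope -0.0019 z at ridge 0.0918 rect [618.4 -84.4] [ 24.9 398.9] 4.98 y -0.2823 0.1147
slope -0.0019 z at ridge 0.0918 rect [618.4 -84.3] [ 25.  398.8] 4.98 y -0.2824 0.1145
t 20.75 [ 0.6199 -0.0849  0.1603] ang 94.75 q [0.     0.6772 0.7358 0.    ] F [-0.13 -0.    0.37] M [ 0.017 -0.002  0.032] w 0.999 g 0.0
```

View pics/end.png

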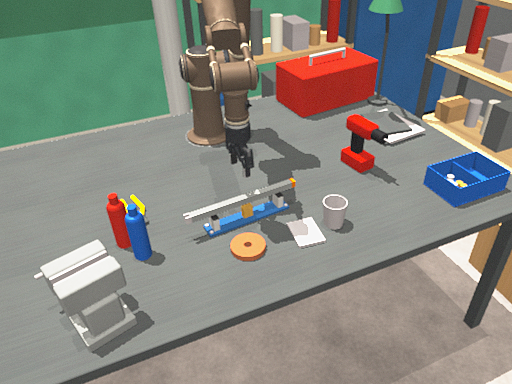

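The scene view shows the beam level on the ridge, from the fork at (186,215) to the orange end at (294,183). It has settled at a slope of -0.002, clear of both posts, with the gripper well above it. I'm handing the job in.

Run:
```python
from h import *
print(env.job_done())
```

```text
the job is handed in; nothing more can be done
None
```

The beam was resting level on the ridge (slope about 0.002 rad), untouched and clear of both catch posts, when I handed the job in at about 21 s of the 48 s; the hand-in gave no verdict.

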